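Put the label rolls back into their own dispensers

TASK

The three label rolls were put back into the wrong dispensers: move each into the dispenser of its own size (large roll in the largest dispenser, medium in the middle-sized, small in the smallest), with both ends of its axle right down at the bottom of the slots. The empty cradle is there to park a roll on the way. Let go of everything at the end, and leave the pen and the forceps lying where they are.

Things in the scene. Friction and masses are not known exactly. Their poses are not given: they have to be found in the camera images.
- dispenser_large: largest of three fixed dispensers: grey base 104 x 76 x 8 mm, low tear-off bar 46 mm long on its -y edge (22 mm high); two aluminium cheeks 60 mm deep, 34 to 40 mm either side of the middle, 68 mm high, each with a slot 13 mm wide, flared to 31 mm at its open top. Origin: centre of underside; x along the axle line, z up. A seated axle's centre line runs 48 mm above the origin
- dispenser_medium: middle-sized of three fixed dispensers: grey base 92 x 56 x 8 mm, low tear-off bar 34 mm long on its -y edge (22 mm high); two aluminium cheeks 48 mm deep, 34 to 40 mm either side of the middle, 68 mm high, each with a slot 13 mm wide, flared to 31 mm at its open top. Origin: centre of underside; x along the axle line, z up. A seated axle's centre line runs 48 mm above the origin
- dispenser_small: smallest of three fixed dispensers: grey base 84 x 38 x 8 mm, low tear-off bar 24 mm long on its -y edge (22 mm high); two aluminium cheeks 36 mm deep, 34 to 40 mm either side of the middle, 68 mm high, each with a slot 13 mm wide, flared to 31 mm at its open top. Origin: centre of underside; x along the axle line, z up. A seated axle's centre line runs 48 mm above the origin
- cradle: spare parking cradle, fixed, empty at the start: two dark steel cheeks 36 mm deep on rubber feet, joined by two thin rods; no base plate, no tear-off bar. Origin, axes, cheek positions, slots and height of a seated axle (48 mm) as for the dispensers
- roll_large_center (a point): centre of the large label roll: white paper drum 56 mm in diameter, 46 mm wide, on a steel axle 10 mm thick and 104 mm long; cardboard core 20 mm thick, 46 mm long; about 0.22 kg. x runs along the axle, about which it may turn. Starts in a wrong dispenser. Grip it from above across the drum. About 11 mm of play along the axle either way between the cheeks
- roll_medium_center (a point): centre of the medium label roll: white paper drum 42 mm in diameter, 34 mm wide, on a steel axle 10 mm thick and 104 mm long; cardboard core 20 mm thick, 46 mm long; about 0.15 kg. x runs along the axle, about which it may turn. Starts in a wrong dispenser. Grip it from above across the drum. About 11 mm of play along the axle either way between the cheeks
- roll_small_center (a point): centre of the small label roll: white paper drum 30 mm in diameter, 24 mm wide, on a steel axle 10 mm thick and 104 mm long; cardboard core 20 mm thick, 46 mm long; about 0.10 kg. x runs along the axle, about which it may turn. Starts in a wrong dispenser. Grip it from above across the drum. About 11 mm of play along the axle either way between the cheeks
- pen: teal ballpoint pen, 142 mm long, 12 mm thick, lying loose between two of the stands; not part of the job. Origin at the centre of its underside
- forceps: steel forceps, 125 mm long, 9 mm high, lying loose between two of the stands; not part of the job. Origin at the centre of its underside
- microscope_left: fixed microscope, 244 mm deep, 176 mm wide, 325 mm high, at the right of the row of stands; not part of the job, go over it or round it. A tall analyser stands close behind the stands (its front about 80 mm beyond their middles). Origin at the centre of the underside

How it is judged:
By the outcome, as a careful person would: the job done as asked, in the order asked, and still so for the second after the job is handed in, with the robot touching nothing.
It also fails if it takes over 102 s, if anything falls off the work surface, if the arm or the gripper's body presses on something with over 40 N, if the wrist force passes 120 N, or if a joint passes its speed limit or range.

ROBOT

A 6-joint arm with a two-finger parallel gripper is mounted at the origin on a cart in front of the work surface, level with it; the furniture and walls round the work are solid. World frame = base frame: x ahead of the robot, y to its left, z up, the work surface at z = 0. Lengths are in m, angles in rad, forces in N, time in s.
With the tool pointing down it reaches from about 0.375 to 0.9 m from the base axis. Payload 3.1 kg.
Tool frame: the origin (TCP) lies on the centre line of the jaws, within the pads' length; the fingertips stand robot.tip_reach ahead of it and the grasp point (between the pads) lies 8 mm behind it (robot.tip_reach is the distance from the TCP to the fingertips, in m); z points along the fingers, y is the line along which they close (so a half turn about z gives the same grasp; the last joint's range is limited). The gripper opens to 87 mm and grips with 3 to 60 N. Pads are 19 mm wide; open, the fingers measure 117 mm over their backs; the gripper's body (75 mm by 190 mm) begins 51 mm behind the grasp point.
Start: joints at [-1.458, 0.527, 1.433, -0, 1.181, -0.178], TCP at [0.18, -0.599, 0.209] pointing down, gripper open.
Joint ranges: [-3.08, 3.08], [-0.75, 2.2], [0.22, 2.44], [-1.43, 4.57], [0, 2.65], [-2.85, 2.85]. Speed limits (rad/s): [2.79, 2.79, 3.14, 3.14, 3.14, 3.14].

INTERFACE

Orientations are given as a unit quaternion [x, y, z, w].
In Python, from rig import robot gives the robot as it stands.
- The arm moves only by the tool jog_arm, never from a script. Its argument "motion" is one flat list of numbers, 7 for each row, row after row: the shift along the tool's x, y, z scaled (see below), then the turn, a rotation vector about the tool's x, y, z scaled (see below), then the gripper's target within -1 to 1 (shut at 1, half-way at 0, fully open at -1). In form: [x, y, z, rx, ry, rz, hand, x, y, z, rx, ry, rz, hand, ...]. A call has 1 to 12 rows; each row shifts and turns the commanded pose from where the row before left it, along the tool's axes as they then stand; what a row does not reach is not made up. The controller multiplies each number of a shift by 4 cm and each number of a turn by 4 degrees. A row lasts 1/8 s, in which the tool goes at most 62.5 mm and 10.7 degrees, less where a joint would pass 70% of its speed; a pose out of reach is approached as far as the arm can. A call with a number of a shift or a turn outside -1 to 1 is refused whole. A call with a gripper value outside its range is refused whole. The fingers move at their own pace and stop on an object; "grip_force" is the grip in N (left out, the last holds). Time passes only in rows, so rows that do not move let the fingers close. It gives the time, the measured TCP pose, the force, the opening and the grip force at its end, in the units of the state.
- robot.get_obs(): the state, without advancing time (a new reading comes with each control period).
- robot.camera(name): name is "scene" or "top" or "wrist"; returns the picture (384x512x3 uint8, blue, green, red); there is no depth.
- robot.calibration(name): a dict with "fx", "fy", "cx", "cy" (pixels), "dist_coeffs" ([k1, k2, p1, p2, k3] as OpenCV has them; the pictures are not rectified), "R" (3x3) and "t" (3): a world point X has camera coordinates R X + t; the wrist camera has in their place "T_tool_cam" (4x4, takes a point from camera to tool coordinates, whose origin is the TCP and whose axes are the flange's). Camera axes: x right, y down, z forward; pixel columns grow to the right and rows downward; lengths in m; the calibration is good to about 2 mm. A picture is of the moment at which its call begins: read the wrist's pose just before it. calibration takes no time and is no camera call.
- robot.hand_in(): hands the job in; it is judged then, once.
The state is a dict: "time": time; "q": joint angles; "joint_velocities": joint speeds; "joint_torque": joint torques, N m; "position": TCP position; "tool_rot": TCP orientation; "ft_force": force on the tool from outside, world axes, zero at the start; "moment": the same for the moment, N m; "grip_width": finger opening in m; "grip_force": force on a finger pad.
Only numpy, scipy, OpenCV 4.12 (cv2) and the standard library are available. Lean on these libraries where they do the work, as an engineer would, in place of code of your own. Each camera call takes 0.05 s, during which the arm holds its last target. There are 200 camera calls.

## Working session

There is one attempt and no reset: what is moved stays moved. The work goes in short steps, Python scripts to look and compute and a tool call to move; the robot and the scene stay as the last step left them, time stands still between calls to the robot, and variables do not carry over. Pictures are saved under pics/ and viewed, at most 14 in all, crops included, and the job is handed in when it is done.

Besides the shell and the picture viewer there is one more tool, called by a JSON object that holds its "method" and its "body", one argument or row to a line. jog_arm: Moves the arm, as the interface text tells. Shifts and turns lie within -1 to 1; 1 stands for 4 cm of shift or 4 degrees of turn. Its arguments: {"type":"object","properties":{"motion":{"type":"array","items":{"type":"number"}},"grip_force":{"type":"number"}},"required":["motion"]}

```bash
mkdir -p pics; ls; python3 - <<'E'
from rig import robot
import cv2,numpy as np
o=robot.get_obs(); print(o); print(robot.tip_reach)
for n in("scene","top"):
    cv2.imwrite(f"pics/{n}0.png",robot.camera(n)); c=robot.calibration(n); print(n,c)
print(robot.calibration("wrist"))
E
```

```text
pics
{'time': 0.0, 'q': array([-1.45750550e+00,  5.28418399e-01,  1.43391974e+00, -1.71489204e-05,
        1.18140305e+00, -1.78502460e-01]), 'joint_velocities': array([-0.00027156,  0.00104801, -0.00053227, -0.00125046, -0.00070331,
       -0.00039476]), 'joint_torque': array([ 3.57149020e-04, -4.40044284e+01, -1.76591420e+01,  6.30803942e-02,
        5.82025596e-02, -1.71801908e-04]), 'position': array([ 0.17972705, -0.59779538,  0.20849548]), 'tool_rot': array([ 9.89374905e-01,  1.45382750e-01,  2.70963099e-05, -1.07395509e-03]), 'ft_force': array([-0.05238668, -0.85116822,  1.32814085]), 'moment': array([0.02378819, 0.05596933, 0.03843718]), 'grip_force': 0.0, 'grip_width': 0.08685066739657896}
0.011
scene {'fx': 436.98740057781555, 'fy': 436.98740057781555, 'cx': 248.3411191135342, 'cy': 186.58793740169338, 'dist_coeffs': array([0.0245636, 0.       , 0.       , 0.       , 0.       ]), 'R': array([[ 0.43912176, -0.89841751,  0.00425013],
       [-0.54985416, -0.27248876, -0.78956334],
       [ 0.71051564,  0.34437749, -0.61365435]]), 't': array([-0.1553142 ,  0.35790553,  0.84744
[... 249 characters left out ...]
1859],
       [-0.99714823,  0.01055976, -0.07472546],
       [ 0.07428201, -0.03750996, -0.99653158]]), 't': array([0.07102351, 0.52439027, 0.91759947])}
{'fx': 304.5933891696134, 'fy': 304.5933891696134, 'cx': 256.5635038558242, 'cy': 194.4940672510522, 'dist_coeffs': array([-0.00664944,  0.        ,  0.        ,  0.        ,  0.        ]), 'T_tool_cam': array([[ 3.10460625e-04, -9.64140397e-01, -2.65392538e-01,
         7.17221728e-02],
       [ 9.99999695e-01,  1.09110766e-04,  7.73429555e-04,
        -4.84978690e-04],
       [-7.16737495e-04, -2.65392697e-01,  9.64140136e-01,
        -1.75798122e-01],
       [ 0.00000000e+00,  0.00000000e+00,  0.00000000e+00,
         1.00000000e+00]])}
```

View pics/scene0.png

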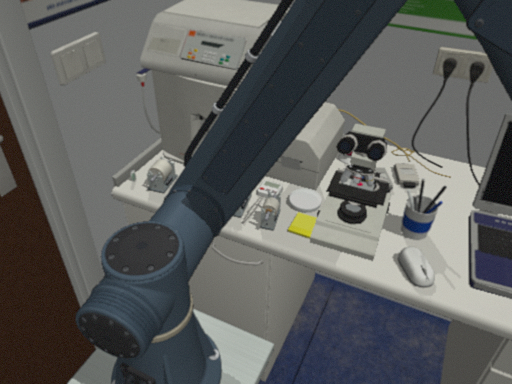

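View pics/top0.png

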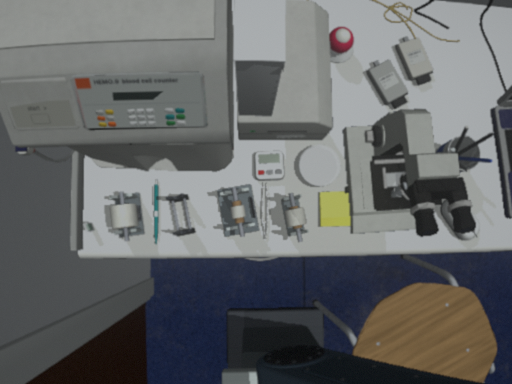

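The scene view is mostly hidden by the arm. The top view shows, left to right: stand A with the large roll (125,215), pen (156,210), empty cradle (180,215), stand B with the small roll (238,210), forceps (264,210), stand C with the medium roll (293,215), then the microscope. I'll enlarge the row to find the dispenser sizes.

```bash
cat > h.py <<'E'
import cv2,numpy as np
from rig import robot
from scipy.spatial.transform import Rotation as Rn
def cam(n):
    c=robot.calibration(n); K=np.array([[c['fx'],0,c['cx']],[0,c['fy'],c['cy']],[0,0,1]])
    if n=='wrist':
        o=robot.get_obs(); T=np.eye(4); T[:3,:3]=Rn.from_quat(o['tool_rot']).as_matrix(); T[:3,3]=o['position']
        M=T@c['T_tool_cam']; R=M[:3,:3].T; t=-R@M[:3,3]
    else: R,t=np.array(c['R']),np.array(c['t'])
    return K,np.array(c['dist_coeffs']),R,t
def plane(C,uv,z):
    K,d,R,t=C; p=cv2.undistortPoints(np.array(uv,float).reshape(-1,1,2),K,d).reshape(-1,2)
    r=np.c_[p,np.ones(len(p))]@R; c=-R.T@t
    return c+r*((z-c[2])/r[:,2])[:,None]
def proj(C,X):
    K,d,R,t=C; return cv2.projectPoints(np.array(X,float).reshape(-1,1,3),cv2.Rodrigues(R)[0],t,K,d)[0].reshape(-1,2)
E
python3 - <<'E'
import cv2
from h import *
im=cv2.imread('pics/top0.png')[175:255,75:335]
cv2.imwrite('pics/topc.png',cv2.resize(im,None,fx=3,fy=3,interpolation=cv2.INTER_CUBIC))
C=cam('top')
print(plane(C,[[125,215],[180,215],[238,210],[293,215]],.048).round(3))
E
```

```text
[[0.494 0.354 0.048]
 [0.493 0.238 0.048]
 [0.502 0.117 0.048]
 [0.49  0.002 0.048]]
```

View pics/topc.png

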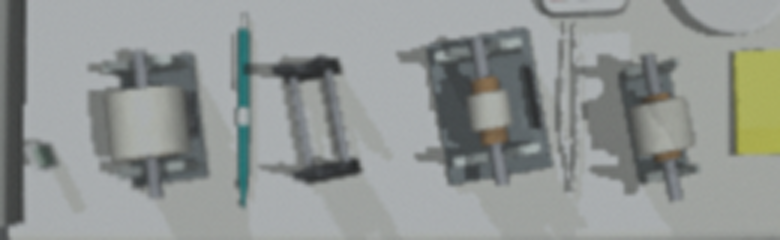

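A (u≈145) is the medium dispenser with the large roll, B (u≈490) is the largest with the small roll, and C (u≈660) is the smallest with the medium roll. The axles are yawed about 6–13°. The plan is S→cradle, L→B, M→A, S→C. First I go up and over the microscope.

{"method": "jog_arm", "body": {
  "motion": [0,0,-0.9,0,0,0,-1,0,0,-0.9,0,0,0,-1,0,0,-0.9,0,0,0,-1,0,0,-0.9,0,0,0,-1,0,0,-0.9,0,0,0,-1,0.9,-1,0,0,0,0,-1,0.9,-1,0,0,0,0,-1,0.9,-1,0,0,0,0,-1,0.9,-1,0,0,0,0,-1,0.9,-1,0,0,0,0,-1,0.9,-1,0,0,0,0,-1,0.9,-1,0,0,0,0,-1],
  "grip_force": 20
}}

```text
time: 1.6
position: [0.3409, -0.256, 0.3891]
tool_rot: [0.989, 0.145, -0.0, -0.0]
ft_force: [0.9, 0.0, 0.0]
grip_width: 0.0868
grip_force: 0.0
```

{"method": "jog_arm", "body": {
  "motion": [0.78,-0.98,0,0,0,0.25,-0.5,0.78,-0.98,0,0,0,0.25,-0.5,0.78,-0.98,0,0,0,0.25,-0.5,0.78,-0.98,0,0,0,0.25,-0.5,0.78,-0.98,0,0,0,0.25,-0.5,0.78,-0.98,0,0,0,0.25,-0.5,0.78,-0.98,0,0,0,0.25,-0.5,0.78,-0.98,0,0,0,0.25,-0.5,0,0,0.9,0,0,0,-0.5,0,0,0.9,0,0,0,-0.5,0,0,0.9,0,0,0,-0.5,0,0,0.9,0,0,0,-0.5]
}}

```text
time: 3.1
position: [0.5113, 0.1043, 0.244]
tool_rot: [0.997, 0.076, -0.0, -0.0]
ft_force: [-0.5, -0.8, 0.3]
grip_width: 0.0656
grip_force: 0.0
```

```bash
python3 - <<'E'
from h import *
o=robot.get_obs(); C=cam('wrist'); im=robot.camera('wrist')
cv2.imwrite('pics/w1.png',im); np.savez('pics/w1.npz',R=C[2],t=C[3]); print(o['position'],Rn.from_quat(o['tool_rot']).as_matrix()[:,0],o['q'])
E
```

```text
[0.51129638 0.10432142 0.24400498] [ 9.88401471e-01  1.51862021e-01 -6.76662428e-04] [-1.30810235e-02  3.46433493e-01  1.64692601e+00  2.00537790e-06
  1.14891950e+00  1.40526261e+00]
```

View pics/w1.png

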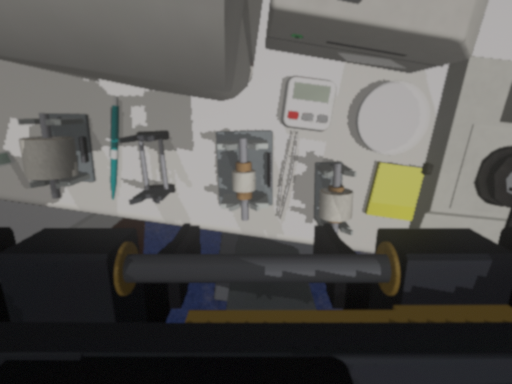

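The wrist picture shows all four stands: L in A (50,155), cradle (153,165), S in B (244,178), M in C (335,200). I'll enlarge the crop to read the axle ends.

```bash
python3 - <<'E'
from h import *
im=cv2.imread('pics/w1.png')
a=cv2.resize(im[105:225,10:200],None,fx=4,fy=4,interpolation=cv2.INTER_CUBIC)[:, :760]
cv2.imwrite('pics/w1a.png',a)
a=cv2.resize(im[125:240,200:390],None,fx=4,fy=4,interpolation=cv2.INTER_CUBIC)
cv2.imwrite('pics/w1b.png',a)
E
```

```text
(no output)
```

View pics/w1a.png

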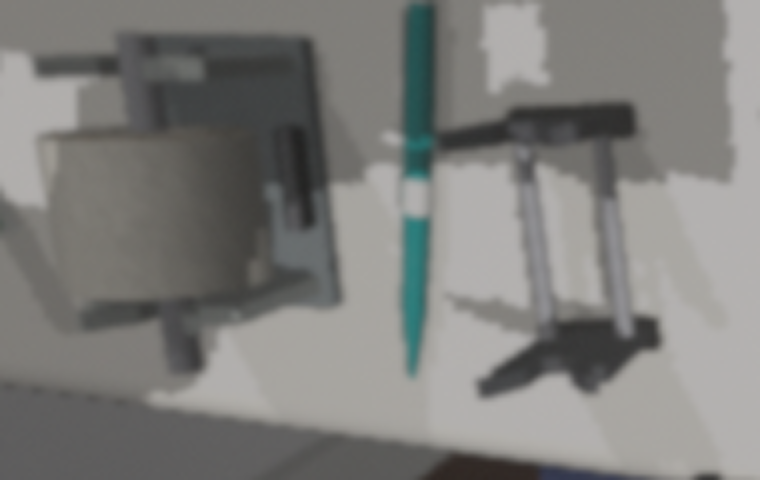

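View pics/w1b.png

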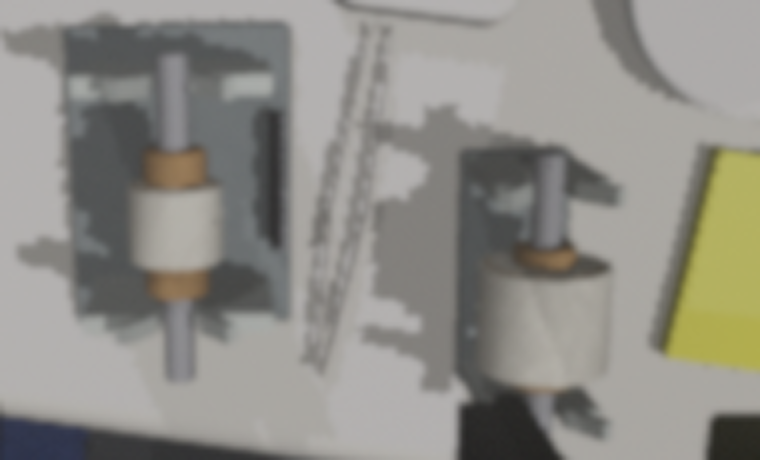

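Readings. Crop a: L axle (128,38)–(185,370), cradle cheek tops at about (573,112) and (602,330). Crop b: S axle (173,55)–(181,380), B base corners (65,28), (288,25), (290,312), (78,315), M axle far end (550,152), C base left edge (460,150)–(458,372).

```bash
python3 - <<'E'
from h import *
d=np.load('pics/w1.npz'); K,dd,_,_=cam('wrist'); W=(K,dd,d['R'],d['t']); T=cam('top')
f=lambda p,o,s:np.array(p,float)/s+o
def show(n,P):
    P=P[:, :2]; e=P[0]-P[-1]
    print(n,P.round(4).tolist(),'mid',P.mean(0).round(4),'len %.4f yaw %.1f'%(np.hypot(*e),np.degrees(np.arctan2(e[1],e[0]))))
a=np.array([10,105]);b=np.array([200,125]);t=np.array([75,175])
show('L w',plane(W,f([[128,38],[185,370]],a,4),.051))
show('L t',plane(T,f([[140,53],[155,193]],t,3),.051))
show('S w',plane(W,f([[173,55],[181,380]],b,4),.051))
show('S t',plane(T,f([[478,38],[503,183]],t,3),.051))
show('M w',plane(W,f([[550,152],[543,428]],b,4),.051))
show('M t',plane(T,f([[648,55],[676,197]],t,3),.051))
show('cr w',plane(W,f([[573,112],[602,330]],a,4),.066))
show('cr t',plane(T,f([[310,68],[332,172]],t,3),.066))
show('Bbase w',plane(W,f([[65,28],[288,25],[290,312],[78,315]],b,4),.008))
show('Aedge w',plane(W,f([[308,40],[338,303]],a,4),.008))
show('Cedge w',plane(W,f([[460,150],[458,372]],b,4),.008))
show('Abase t',plane(T,f([[125,53],[196,53],[208,178],[110,188]],t,3),.008))
show('Cbase t',plane(T,f([[622,70],[668,62],[690,180],[640,187]],t,3),.008))
show('Bbase t',plane(T,f([[428,42],[527,28],[553,170],[450,185]],t,3),.008))
E
```

```text
L w [[0.5397, 0.3638], [0.4394, 0.3492]] mid [0.4895 0.3565] len 0.1014 yaw 8.3
L t [[0.5404, 0.3603], [0.443, 0.349]] mid [0.4917 0.3546] len 0.0980 yaw 6.6
S w [[0.5476, 0.1261], [0.4459, 0.1091]] mid [0.4967 0.1176] len 0.1032 yaw 9.5
S t [[0.5482, 0.1241], [0.4477, 0.1078]] mid [0.498 0.116] len 0.1018 yaw 9.2
M w [[0.5362, 0.0082], [0.4473, -0.0097]] mid [ 0.4917 -0.0007] len 0.0906 yaw 11.4
M t [[0.5352, 0.0061], [0.4364, -0.0116]] mid [ 0.4858 -0.0027] len 0.1004 yaw 10.2
cr w [[0.5398, 0.2282], [0.4769, 0.2155]] mid [0.5084 0.2219] len 0.0642 yaw 11.4
cr t [[0.5274, 0.2383], [0.4566, 0.2235]] mid [0.492  0.2309] len 0.0723 yaw 11.9
Bbase w [[0.5469, 0.164], [0.5591, 0.091], [0.4611, 0.0739], [0.4486, 0.1478]] mid [0.5039 0.1192] len 0.0996 yaw 9.4
Aedge w [[0.543, 0.3341], [0.4553, 0.3232]] mid [0.4992 0.3287] len 0.0883 yaw 7.1
Cedge w [[0.5268, 0.0262], [0.448, 0.0106]] mid [0.4874 0.0184] len 0.0803 yaw 11.2
Abase t [[0.5445, 0.3839], [0.5439, 0.3311], [0.453, 0.3219], [0.4462, 0.3943]] mid [0.4969 0.3578] len 0.0989 yaw -6.0
Cbase t [[0.5282, 0.0209], [0.5337, -0.0129], [0.4476, -0.0274], [0.4431, 0.0092]] mid [ 0.4882 -0.0026] len 0.0859 yaw 7.8
Bbase t [[0.5501, 0.1616], [0.5596, 0.0896], [0.4563, 0.072], [0.4464, 0.1464]] mid [0.5031 0.1174] len 0.1048 yaw 8.3
```

{"method": "jog_arm", "body": {
  "motion": [-0.3,-0.37,0.6,0,0,-0.17,-0.3,0,0,1,0,0,0,-0.3,0,0,1,0,0,0,-0.3,0,0,1,0,0,0,-0.3,0,0,0.6,0,0,0,-0.3,0,0,0.6,0,0,0,-0.3,0,0,0.3,0,0,0,-0.3,0,0,0,0,0,0,1,0,0,0,0,0,0,1,0,0,0,0,0,0,1,0,0,0,0,0,0,1],
  "grip_force": 20
}}

```text
time: 4.53
position: [0.4981, 0.1173, 0.0422]
tool_rot: [0.997, 0.082, 0.001, -0.0]
ft_force: [-0.2, 0.0, 2.3]
grip_width: 0.0244
grip_force: 17.0
```

{"method": "jog_arm", "body": {
  "motion": [0,0,-0.3,0,0,0,1,0,0,-0.8,0,0,0,1,0,0,-1,0,0,0,1,0,0,-1,0,0,0,1,0,0,-0.4,0,0,0,1,0,-0.5,0,0,0,0,1,0,-1,0,0,0,0,1,0,-0.6,0,0,0,0,1,0,0,0,0,0,0,1]
}}

```text
time: 5.65
position: [0.4831, 0.201, 0.182]
tool_rot: [0.997, 0.083, 0.0, 0.0]
ft_force: [-0.2, -1.0, -1.7]
grip_width: 0.0241
grip_force: 16.9
```

```bash
python3 - <<'E'
from h import *
o=robot.get_obs(); C=cam('wrist'); im=robot.camera('wrist')
cv2.imwrite('pics/w2.png',im); np.savez('pics/w2.npz',R=C[2],t=C[3]); print(o['position'],o['grip_width'],o['grip_force'])
print(proj(C,[.495,.228,.066]), proj(C,[.495,.117,.05]))
x0=100
cv2.imwrite('pics/w2a.png',cv2.resize(im[60:260,120:386],None,fx=3,fy=3,interpolation=cv2.INTER_CUBIC))
E
```

```text
[0.48313211 0.20100836 0.18196392] 0.024126451179453588 16.937521398067474
[[231.35011422 169.89434417]] [[338.27482066 184.52787852]]
```

View pics/w2a.png

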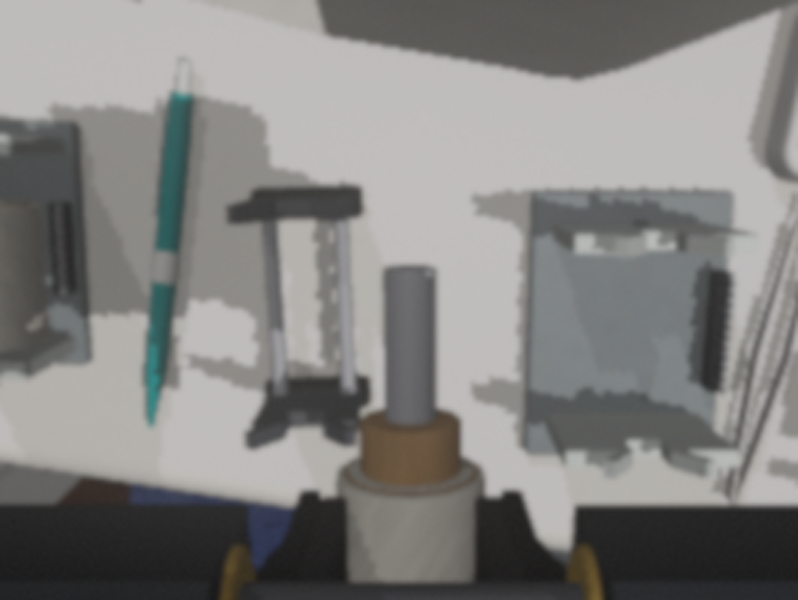

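Roll S hangs straight in the jaws, with its axle end at crop (410,268). The cradle's near horn tips are at about (250,440) and (360,440), and the far cheek's top edge runs (232,212)–(362,212). In w1 the horn tips lean left: near (483,388), (600,388), far (440,140), (575,132). I'll use these to fix the cradle.

```bash
python3 - <<'E'
from h import *
K,dd,_,_=cam('wrist')
V={}
for n in('w1','w2'):
    d=np.load(f'pics/{n}.npz'); V[n]=(K,dd,d['R'],d['t'])
f=lambda p,o,s:np.array(p,float)/s+o
w1=f([[440,140],[575,132],[483,388],[600,388]],np.array([10,105]),4)
w2=f([[232,212],[362,212],[250,440],[360,440]],np.array([120,60]),3)
for n,p in(('w1',w1),('w2',w2)):
    P=plane(V[n],p,.068)[:,:2]; print(n,P.round(4).tolist(),((P[0]+P[1])/2).round(4),((P[2]+P[3])/2).round(4),P.mean(0).round(4))
r=f([[268,215],[343,215],[280,390],[350,390]],np.array([120,60]),3)
for z in(.01,.02,.03): P=plane(V['w2'],r,z)[:,:2]; print(z,P.round(4).tolist())
# predictions, cradle model horns at guess
def horns(x,y,yaw):
    a=np.radians(yaw); R=np.array([[np.cos(a),-np.sin(a)],[np.sin(a),np.cos(a)]])
    L=np.array([[40,18],[40,-18],[34,18],[34,-18],[-34,18],[-34,-18],[-40,18],[-40,-18]])/1e3
    return np.c_[L@R.T+[x,y],np.full(8,.068)]
H=horns(.492,.231,11.9)
print(((proj(V['w1'],H)-[10,105])*4).round().tolist()); print(((proj(V['w2'],H)-[120,60])*3).round().tolist())
# held roll: axle far end, tool frame
T=robot.get_obs()
a=plane(V['w2'],f([[410,272],[411,415]],np.array([120,60]),3),.19)[:,:2]; print('axle',a.round(4).tolist())
E
```

```text
w1 [[0.5265, 0.2647], [0.5346, 0.2266], [0.4539, 0.2493], [0.4593, 0.2143]] [0.5305 0.2457] [0.4566 0.2318] [0.4936 0.2387]
w2 [[0.5269, 0.2646], [0.5336, 0.2247], [0.4539, 0.2501], [0.46, 0.214]] [0.5302 0.2447] [0.457 0.232] [0.4936 0.2383]
0.01 [[0.5227, 0.2615], [0.5273, 0.2338], [0.4564, 0.2483], [0.461, 0.2211]]
0.02 [[0.5236, 0.2601], [0.5281, 0.2332], [0.4592, 0.2473], [0.4636, 0.2209]]
0.03 [[0.5244, 0.2587], [0.5288, 0.2326], [0.462, 0.2463], [0.4663, 0.2207]]
[[468.0, 141.0], [593.0, 134.0], [471.0, 162.0], [596.0, 155.0], [509.0, 388.0], [627.0, 382.0], [512.0, 407.0], [630.0, 401.0]]
[[257.0, 214.0], [372.0, 210.0], [259.0, 234.0], [373.0, 229.0], [276.0, 441.0], [384.0, 437.0], [277.0, 458.0], [385.0, 454.0]]
axle [[0.5329, 0.2096], [0.506, 0.2049]]
```

Both views agree: cradle mid (0.4936, 0.2385), yaw 10.2°, cheek spacing 75 mm against 74 given. The roll is centred in the tool. I lower to the slot mouths first.

{"method": "jog_arm", "body": {
  "motion": [0.2,-0.44,0,0,0,-0.17,1,0.21,-0.44,0.5,0,0,0,1,0,0,0.8,0,0,0,1,0,0,0.8,0,0,0,1,0,0,0.5,0,0,0,1,0,0,0.3,0,0,0,1,0,0,0.2,0,0,0,1,0,0,0.2,0,0,0,1,0,0,0,0,0,0,1]
}}

```text
time: 6.82
position: [0.4946, 0.2392, 0.0503]
tool_rot: [0.996, 0.087, 0.001, -0.002]
ft_force: [-1.8, 6.2, 0.5]
grip_width: 0.0227
grip_force: 17.0
```

{"method": "jog_arm", "body": {
  "motion": [0,-0.03,0.08,0,0,0,1,0,0,0.08,0,0,0,1,0,0,0.04,0,0,0,1,0,0,0,0,0,0,1]
}}

```text
time: 7.32
position: [0.4959, 0.2399, 0.0431]
tool_rot: [0.996, 0.087, 0.002, -0.001]
ft_force: [-1.4, 5.0, 8.7]
grip_width: 0.0225
grip_force: 18.9
```

{"method": "jog_arm", "body": {
  "motion": [0,0,0,0,0,0,-0.3,0,0,0,0,0,0,-0.3,0,0,0,0,0,0,-0.3,0,0,-0.5,0,0,0,-0.3,0,0,-1,0,0,0,-0.4,0,0,-1,0,0,0,-0.6,0,0,-1,0,0,0,-0.8,0,-0.5,-0.4,0,0,0,-0.8,0.2,-0.9,0,0,0,0.3,-0.8,0.1,-0.9,0,0,0,0.3,-0.8,0.1,-0.57,0,0,0,0,-0.8,0,0,0,0,0,0,-0.8]
}}

```text
time: 8.82
position: [0.4912, 0.3551, 0.1969]
tool_rot: [0.998, 0.068, -0.0, 0.0]
ft_force: [-0.5, -0.7, 0.1]
grip_width: 0.0784
grip_force: 0.0
```

```bash
python3 - <<'E'
from h import *
o=robot.get_obs(); C=cam('wrist'); im=robot.camera('wrist')
cv2.imwrite('pics/w3.png',im); np.savez('pics/w3.npz',R=C[2],t=C[3]); print(o['position'],o['tool_rot'])
cv2.imwrite('pics/w3a.png',cv2.resize(im[70:262,190:456],None,fx=3,fy=3,interpolation=cv2.INTER_CUBIC))
print(((proj(C,[[.49,.356,.048],[.4936,.2385,.048]])-[190,70])*3).round())
E
```

```text
[0.49115212 0.35514058 0.19685992] [ 9.97673022e-01  6.81787470e-02 -2.19528151e-04  3.90174263e-04]
[[197. 329.]
 [515. 362.]]
```

View pics/w3a.png

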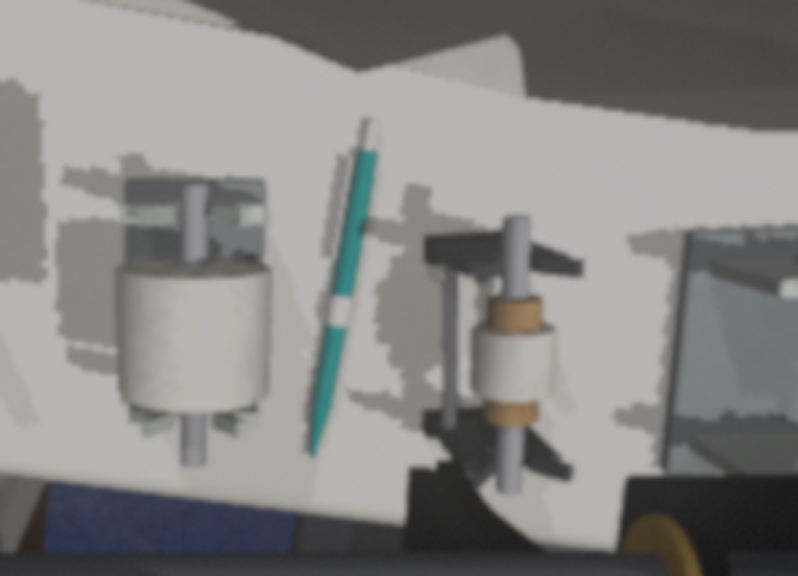

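S sits in the cradle with its axle at (516,218)–(510,490). L's axle runs (195,187)–(193,465) and its drum is centred near (194,335). A's base has its far corners at (125,180) and (265,180).

```bash
python3 - <<'E'
from h import *
K,dd,_,_=cam('wrist'); d=np.load('pics/w3.npz'); V=(K,dd,d['R'],d['t'])
f=lambda p:np.array(p,float)/3+[190,70]
for n,p,z in(('L',[[195,187],[193,465]],.05),('S',[[516,218],[510,490]],.05),('Abase far',[[125,180],[265,180]],.008)):
    P=plane(V,f(p),z)[:,:2]; e=P[0]-P[1]; print(n,P.round(4).tolist(),P.mean(0).round(4),np.hypot(*e).round(4),np.degrees(np.arctan2(e[1],e[0])).round(1))
E
```

```text
L [[0.5404, 0.3635], [0.4384, 0.3504]] [0.4894 0.357 ] 0.1028 7.3
S [[0.5452, 0.2507], [0.4446, 0.2296]] [0.4949 0.2402] 0.1027 11.8
Abase far [[0.5365, 0.3908], [0.5439, 0.3365]] [0.5402 0.3637] 0.0548 97.8
```

{"method": "jog_arm", "body": {
  "motion": [-0.04,-0.05,0.6,0,0,0.1,-0.8,0,0,1,0,0,0,-0.8,0,0,1,0,0,0,-0.8,0,0,0.7,0,0,0,-0.8,0,0,0.4,0,0,0,-0.8,0,0,0.12,0,0,0,-0.8,0,0,0,0,0,0,1,0,0,0,0,0,0,1,0,0,0,0,0,0,1,0,0,0,0,0,0,1],
  "grip_force": 25
}}

```text
time: 10.12
position: [0.49, 0.3567, 0.0455]
tool_rot: [0.998, 0.063, 0.001, -0.001]
ft_force: [-0.4, 1.1, 2.4]
grip_width: 0.0495
grip_force: 23.5
```

{"method": "jog_arm", "body": {
  "motion": [0,0,-0.3,0,0,0,1,0,0,-0.8,0,0,0,1,0,0,-1,0,0,0,1,0,0,-0.9,0,0,0,1,-0.06,0.6,0,0,0,0,1,-0.06,1,0,0,0,0,1,-0.06,1,0,0,0,0,1,-0.07,1,0,0,0,0,1,-0.06,1,0,0,0,0,1,-0.06,0.8,0,0,0,0,1,-0.06,0.56,0,0,0,-0.55,1,0,0,0,0,0,0,1]
}}

```text
time: 11.62
position: [0.5023, 0.1161, 0.1649]
tool_rot: [0.997, 0.081, -0.0, 0.0]
ft_force: [-0.4, 0.3, -2.7]
grip_width: 0.0494
grip_force: 22.5
```

```bash
python3 - <<'E'
from h import *
o=robot.get_obs(); C=cam('wrist'); im=robot.camera('wrist')
cv2.imwrite('pics/w4.png',im); np.savez('pics/w4.npz',R=C[2],t=C[3]); print(o['position'],o['tool_rot'],o['grip_width'])
cv2.imwrite('pics/w4a.png',cv2.resize(im[70:262,130:396],None,fx=3,fy=3,interpolation=cv2.INTER_CUBIC))
p=o['position']; a=np.radians(9.4); u=np.array([np.cos(a),np.sin(a),0]);v=np.array([-u[1],u[0],0]); B=np.array([.5035,.1182,0])
print('exp axle end',((proj(C,[p+u*.051+[0,0,.0025],p+u*.023+[0,0,.0025]])-[130,70])*3).round().tolist())
print('exp B horns far/near, base',((proj(C,[B+u*s*.037+v*w*.030+[0,0,.068] for s in(1,-1) for w in(1,-1)]+[B+u*s*.052+v*w*.038+[0,0,.008] for s in(1,-1) for w in(1,-1)])-[130,70])*3).round().tolist())
E
```

```text
[0.50229641 0.11607545 0.16489662] [ 9.96702543e-01  8.11413280e-02 -3.39547290e-04  1.05474315e-04] 0.04944398776030155
exp axle end [[381.0, 236.0], [381.0, 378.0]]
exp B horns far/near, base [[273.0, 238.0], [475.0, 237.0], [280.0, 470.0], [468.0, 470.0], [268.0, 175.0], [481.0, 174.0], [277.0, 450.0], [473.0, 449.0]]
```

View pics/w4a.png

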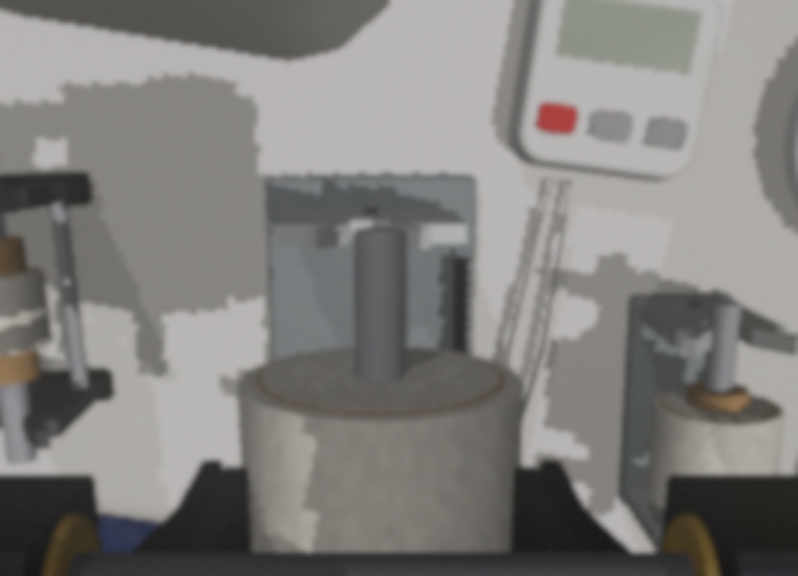

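L hangs level and centred, axle end at (381,236) as predicted. B's far base corners are at (265,178) and (473,178), about 2 mm to +y of prediction. I nudge +y and go down.

{"method": "jog_arm", "body": {
  "motion": [0,-0.065,0.5,0,0,0,1,0,0,0.8,0,0,0,1,0,0,0.7,0,0,0,1,0,0,0.4,0,0,0,1,0,0,0.2,0,0,0,1,0,0,0.2,0,0,0,1,0,0,0,0,0,0,1]
}}

```text
time: 12.55
position: [0.5021, 0.1203, 0.0526]
tool_rot: [0.997, 0.083, -0.0, -0.0]
ft_force: [0.2, -0.7, -3.7]
grip_width: 0.0495
grip_force: 22.5
```

{"method": "jog_arm", "body": {
  "motion": [0,0,0.1,0,0,0,1,0,0,0.07,0,0,0,1,0,0,0.04,0,0,0,1,0,0,0,0,0,0,1]
}}

```text
time: 13.05
position: [0.5025, 0.12, 0.0454]
tool_rot: [0.997, 0.083, 0.0, 0.0]
ft_force: [-1.7, 0.4, 5.5]
grip_width: 0.0499
grip_force: 24.2
```

{"method": "jog_arm", "body": {
  "motion": [0,0,0,0,0,0,-0.8,0,0,0,0,0,0,-0.8,0,0,0,0,0,0,-0.8,0,0,-0.5,0,0,0,-0.8,0,0,-1,0,0,0,-0.6,0,0,-1,0,0,0,-0.6,0,0,-0.8,0,0,0,-0.6,-0.2,0.5,-0.4,0,0,0,-0.6,-0.3,1,0,0,0,-0.25,-0.6,-0.3,0.9,0,0,0,0,-0.6,-0.08,0.52,0,0,0,0,-0.6,0,0,0,0,0,0,-0.6]
}}

```text
time: 14.55
position: [0.4879, -0.0022, 0.1922]
tool_rot: [0.996, 0.09, 0.0, -0.0]
ft_force: [0.5, 0.8, -0.0]
grip_width: 0.0699
grip_force: 0.0
```

```bash
python3 - <<'E'
from h import *
o=robot.get_obs(); C=cam('wrist'); im=robot.camera('wrist')
cv2.imwrite('pics/w5.png',im); np.savez('pics/w5.npz',R=C[2],t=C[3]); print(o['position'],o['tool_rot'],o['grip_width'])
cv2.imwrite('pics/w5a.png',cv2.resize(im[70:262,110:376],None,fx=3,fy=3,interpolation=cv2.INTER_CUBIC))
E
```

```text
[ 0.48788155 -0.0021737   0.19222774] [ 9.95952648e-01  8.98794058e-02  1.23606084e-04 -8.67933132e-06] 0.06991556073390423
```

View pics/w5a.png

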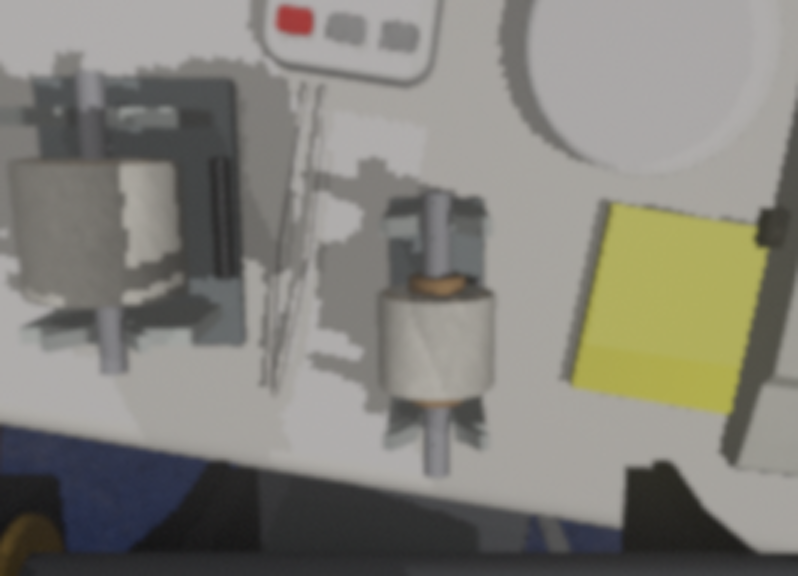

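L is seated in B with its axle at (92,72)–(113,372). M's axle runs (436,193)–(437,475). C's near horns are at (386,443) and (486,443), and its far base corners at (388,200) and (486,200).

```bash
python3 - <<'E'
from h import *
K,dd,_,_=cam('wrist'); d=np.load('pics/w5.npz'); V=(K,dd,d['R'],d['t'])
f=lambda p:np.array(p,float)/3+[110,70]
for n,p,z in(('M',[[436,193],[437,475]],.05),('L',[[92,72],[113,372]],.05),('Cnear',[[386,443],[486,443]],.068),('Cbase far',[[388,200],[486,200]],.008)):
    P=plane(V,f(p),z)[:,:2]; e=P[0]-P[1]; print(n,P.round(4).tolist(),P.mean(0).round(4),np.hypot(*e).round(4),np.degrees(np.arctan2(e[1],e[0])).round(1))
print(plane(V,f([[735,460],[790,190]]),.03).round(3))
E
```

```text
M [[0.5351, 0.0079], [0.4336, -0.0109]] [ 0.4844 -0.0015] 0.1033 10.5
L [[0.5536, 0.1271], [0.4517, 0.1113]] [0.5027 0.1192] 0.1031 8.8
Cnear [[0.4492, 0.0099], [0.4554, -0.0243]] [ 0.4523 -0.0072] 0.0348 100.3
Cbase far [[0.5261, 0.0253], [0.5329, -0.0121]] [0.5295 0.0066] 0.0381 100.3
[[ 0.453 -0.127  0.03 ]
 [ 0.558 -0.119  0.03 ]]
```

{"method": "jog_arm", "body": {
  "motion": [-0.08,-0.03,0.6,0,0,0,-0.6,0,0,1,0,0,0,-0.6,0,0,1,0,0,0,-0.6,0,0,0.6,0,0,0,-0.6,0,0,0.4,0,0,0,-0.6,0,0,0.12,0,0,0,-0.6,0,0,0,0,0,0,1,0,0,0,0,0,0,1,0,0,0,0,0,0,1,0,0,0,0,0,0,1],
  "grip_force": 25
}}

```text
time: 15.85
position: [0.4847, -0.0006, 0.0439]
tool_rot: [0.996, 0.091, 0.001, 0.0]
ft_force: [0.3, -2.7, 2.2]
grip_width: 0.0378
grip_force: 2.4
```

{"method": "jog_arm", "body": {
  "motion": [0,0,0,0,0,0,1,0,0,0,0,0,0,1]
}}

```text
time: 16.1
position: [0.4847, -0.0006, 0.0438]
tool_rot: [0.996, 0.091, 0.0, 0.0]
ft_force: [0.4, 0.7, 3.5]
grip_width: 0.0358
grip_force: 23.3
```

{"method": "jog_arm", "body": {
  "motion": [0,0,-0.4,0,0,0,1,0,0,-0.8,0,0,0,1,0,0,-1,0,0,0,1,0,0,-0.9,0,0,0,1,0.2,-0.6,0,0,0,0,1,0.2,-1,0,0,0,0,1,0.2,-1,0,0,0,0,1,0.2,-1,0,0,0,0,1,0.2,-1,0,0,0,0,1,0.2,-1,0,0,0,0,1,0.2,-1,0,0,0,0,1,0.2,-1,0,0,0,0,1]
}}

```text
time: 17.6
position: [0.491, 0.3111, 0.1666]
tool_rot: [0.996, 0.091, -0.001, 0.0]
ft_force: [0.0, -0.2, -1.2]
grip_width: 0.0357
grip_force: 22.0
```

{"method": "jog_arm", "body": {
  "motion": [0.2,-0.8,0,0,0,0,1,0.05,-0.37,0,0,0,0.73,1,0,0,0,0,0,0,1,0,0,0,0,0,0,1]
}}

```text
time: 18.1
position: [0.4927, 0.357, 0.1668]
tool_rot: [0.998, 0.066, -0.001, 0.001]
ft_force: [0.9, 0.4, -1.8]
grip_width: 0.0357
grip_force: 22.0
```

```bash
python3 - <<'E'
from h import *
o=robot.get_obs(); C=cam('wrist'); im=robot.camera('wrist')
cv2.imwrite('pics/w6.png',im); np.savez('pics/w6.npz',R=C[2],t=C[3]); print(o['position'],o['tool_rot'],o['grip_width'])
cv2.imwrite('pics/w6a.png',cv2.resize(im[70:262,130:396],None,fx=3,fy=3,interpolation=cv2.INTER_CUBIC))
p=o['position']; M=Rn.from_quat(o['tool_rot']).as_matrix()[:,0]; A=np.array([.4946,.3577,0]); a=np.radians(7.5); u=np.array([np.cos(a),np.sin(a),0]);v=np.array([-u[1],u[0],0])
print('axle exp',((proj(C,[p+M*.052+[0,0,.004],p+M*.023+[0,0,.004]])-[130,70])*3).round().tolist())
print('base far/near exp',((proj(C,[A+u*s*.046+v*w*.028+[0,0,.008] for s in(1,-1) for w in(1,-1)])-[130,70])*3).round().tolist())
E
```

```text
[0.49265268 0.35704879 0.16679327] [ 9.97807585e-01  6.61735110e-02 -8.88971661e-04  5.47181086e-04] 0.03570639482578349
axle exp [[381.0, 231.0], [381.0, 380.0]]
base far/near exp [[301.0, 189.0], [456.0, 190.0], [306.0, 431.0], [451.0, 432.0]]
```

View pics/w6a.png

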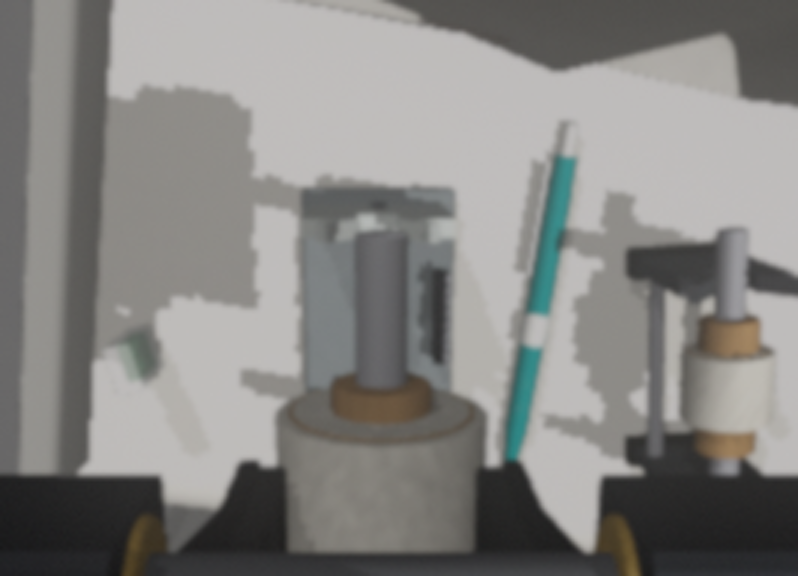

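M hangs straight (axle end at 381,231) and A's base corners are at (302,188) and (454,188), as predicted. Lowering.

{"method": "jog_arm", "body": {
  "motion": [0.04,0,0.5,0,0,0,1,0,0,0.8,0,0,0,1,0,0,0.7,0,0,0,1,0,0,0.4,0,0,0,1,0,0,0.25,0,0,0,1,0,0,0.2,0,0,0,1,0,0,0,0,0,0,1]
}}

```text
time: 19.02
position: [0.4949, 0.3581, 0.0534]
tool_rot: [0.998, 0.066, -0.0, 0.0]
ft_force: [-0.2, -0.4, -1.7]
grip_width: 0.0356
grip_force: 22.0
```

{"method": "jog_arm", "body": {
  "motion": [0,0,0.1,0,0,0,1,0,0,0.08,0,0,0,1,0,0,0.06,0,0,0,1,0,0,0,0,0,0,1]
}}

```text
time: 19.52
position: [0.4949, 0.3583, 0.044]
tool_rot: [0.998, 0.066, 0.0, -0.0]
ft_force: [0.2, 1.6, -1.2]
grip_width: 0.0357
grip_force: 22.3
```

{"method": "jog_arm", "body": {
  "motion": [0,0,0,0,0,0,-0.5,0,0,0,0,0,0,-0.5,0,0,0,0,0,0,-0.5,0,0,-0.5,0,0,0,-0.5,0,0,-1,0,0,0,-0.3,0,0,-1,0,0,0,-0.3,0,0,-0.8,0,0,0,-0.3,-0.1,0.5,-0.4,0,0,0,-0.3,-0.1,1,0,0,0,0,-0.3,-0.1,0.9,0,0,0,0,-0.3,-0.1,0.52,0,0,0,-0.85,-0.3,0,0,0,0,0,0,-0.3]
}}

```text
time: 21.02
position: [0.4934, 0.2379, 0.1912]
tool_rot: [0.996, 0.094, -0.001, 0.0]
ft_force: [-0.3, 0.1, -0.7]
grip_width: 0.0565
grip_force: 0.0
```

```bash
python3 - <<'E'
from h import *
o=robot.get_obs(); C=cam('wrist'); im=robot.camera('wrist')
cv2.imwrite('pics/w7.png',im); np.savez('pics/w7.npz',R=C[2],t=C[3]); print(o['position'],o['tool_rot'],o['grip_width'])
cv2.imwrite('pics/w7a.png',cv2.resize(im[70:262,90:356],None,fx=3,fy=3,interpolation=cv2.INTER_CUBIC))
E
```

```text
[0.49339793 0.23791124 0.19115648] [ 9.95612529e-01  9.35612809e-02 -1.36159871e-03  3.52219404e-04] 0.05654350696761587
```

View pics/w7a.png

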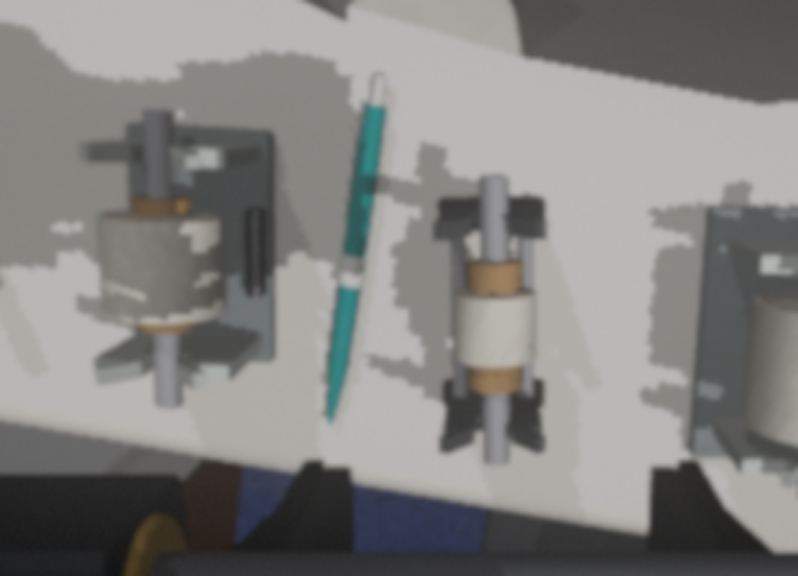

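M is seated in A with its axle at (157,113)–(168,405). S in the cradle runs (493,178)–(497,462).

```bash
python3 - <<'E'
from h import *
K,dd,_,_=cam('wrist'); d=np.load('pics/w7.npz'); V=(K,dd,d['R'],d['t'])
f=lambda p:np.array(p,float)/3+[90,70]
for n,p,z in(('S',[[493,178],[497,462]],.05),('M',[[157,113],[168,405]],.05)):
    P=plane(V,f(p),z)[:,:2]; e=P[0]-P[1]; print(n,P.round(4).tolist(),P.mean(0).round(4),np.hypot(*e).round(4),np.degrees(np.arctan2(e[1],e[0])).round(1))
E
```

```text
S [[0.545, 0.2501], [0.4441, 0.2297]] [0.4946 0.2399] 0.1029 11.5
M [[0.545, 0.3642], [0.4436, 0.3512]] [0.4943 0.3577] 0.1023 7.3
```

{"method": "jog_arm", "body": {
  "motion": [0.04,-0.04,0.6,0,0,-0.12,-0.3,0,0,1,0,0,0,-0.3,0,0,1,0,0,0,-0.3,0,0,0.6,0,0,0,-0.3,0,0,0.4,0,0,0,-0.3,0,0,0.1,0,0,0,-0.3,0,0,0,0,0,0,1,0,0,0,0,0,0,1,0,0,0,0,0,0,1,0,0,0,0,0,0,1,0,0,0,0,0,0,1],
  "grip_force": 22
}}

```text
time: 22.45
position: [0.4964, 0.2413, 0.0451]
tool_rot: [0.995, 0.1, 0.001, 0.001]
ft_force: [-1.0, -3.4, 9.9]
grip_width: 0.0181
grip_force: 18.4
```

{"method": "jog_arm", "body": {
  "motion": [0,0,0,0,0,0,1,0,0,0,0,0,0,1]
}}

```text
time: 22.7
position: [0.4964, 0.2414, 0.0452]
tool_rot: [0.995, 0.1, 0.001, 0.001]
ft_force: [-1.0, -3.9, 8.4]
grip_width: 0.0187
grip_force: 17.8
```

```bash
python3 - <<'E'
from h import *
o=robot.get_obs(); C=cam('wrist'); im=robot.camera('wrist')
cv2.imwrite('pics/w8.png',im); print(o['position'],o['ft_force'],o['moment'],o['grip_width'],o['grip_force'])
cv2.imwrite('pics/w8a.png',cv2.resize(im[150:384,100:412],None,fx=2.5,fy=2.5,interpolation=cv2.INTER_CUBIC))
E
```

```text
[0.4963897  0.24135645 0.04518889] [-1.00307773 -3.88417094  8.38075071] [-0.7252925   0.08742323 -0.03132742] 0.018677334201232836 17.83064514398575
```

View pics/w8a.png

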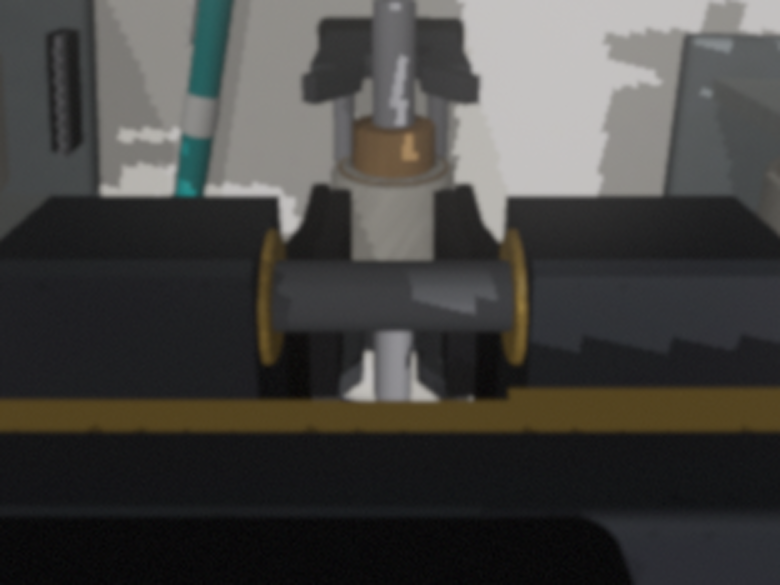

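The grip is symmetric but sits high on the small drum: opening 18.7 mm, with an 8 N upward push. I reopen, go slightly lower and regrip.

{"method": "jog_arm", "body": {
  "motion": [0,0,0,0,0,0,-0.3,0,0,0,0,0,0,-0.3,0,0,0,0,0,0,-0.3,0,0,0.08,0,0,0,-0.3,0,0,0,0,0,0,-0.3]
}}

```text
time: 23.38
position: [0.4953, 0.2421, 0.0401]
tool_rot: [0.995, 0.1, -0.001, 0.0]
ft_force: [-0.4, -0.1, 0.4]
grip_width: 0.0551
grip_force: 0.0
```

{"method": "jog_arm", "body": {
  "motion": [0,0,0,0,0,0,1,0,0,0,0,0,0,1,0,0,0,0,0,0,1,0,0,0,0,0,0,1,0,0,0,0,0,0,1],
  "grip_force": 18
}}

```text
time: 24.0
position: [0.4958, 0.2421, 0.0408]
tool_rot: [0.995, 0.1, 0.0, 0.0]
ft_force: [0.0, -0.4, 1.1]
grip_width: 0.026
grip_force: 16.7
```

{"method": "jog_arm", "body": {
  "motion": [0,0,-0.4,0,0,0,1,0,0,-0.8,0,0,0,1,0,0,-1,0,0,0,1,0,0,-0.9,0,0,0,1,-0.19,0.6,0,0,0,0,1,-0.19,1,0,0,0,0,1,-0.2,1,0,0,0,0,1,-0.2,1,0,0,0,0,1,-0.2,1,0,0,0,0,1,-0.19,0.8,0,0,0,0,1,-0.19,0.49,0,0,0,0.25,1,0,0,0,0,0,0,1]
}}

```text
time: 25.5
position: [0.489, -0.0006, 0.1654]
tool_rot: [0.996, 0.09, 0.0, 0.0]
ft_force: [0.2, 1.0, -1.5]
grip_width: 0.0259
grip_force: 16.3
```

```bash
python3 - <<'E'
from h import *
o=robot.get_obs(); C=cam('wrist'); im=robot.camera('wrist')
cv2.imwrite('pics/w9.png',im); print(o['position'],o['tool_rot'],o['grip_width'])
p=o['position']; M=Rn.from_quat(o['tool_rot']).as_matrix()[:,0]
q=proj(C,[p+M*.0505+[0,0,.007],p+M*.035+[0,0,.007]]); print(q.round(1))
# grey axle: dark span along the row midway between these points
r=int(q[:,1].mean()); c=int(q[0,0]); print(im[r,c-16:c+17].mean(1).round().astype(int).tolist(), im[r,c])
col=im[int(q[0,1])-12:int(q[0,1])+12,c].mean(1).round().astype(int).tolist(); print(col)
E
```

```text
[ 0.48898888 -0.00064452  0.16539139] [9.95975383e-01 8.96265353e-02 3.46328896e-04 3.06412017e-05] 0.025910900765246585
[[257.1 150.4]
 [257.  177.8]]
[120, 125, 126, 125, 125, 124, 114, 93, 80, 80, 82, 85, 87, 89, 90, 90, 90, 89, 88, 86, 84, 81, 79, 77, 88, 105, 114, 116, 116, 117, 116, 120, 138] [90 89 90]
[106, 85, 68, 66, 69, 79, 92, 106, 114, 124, 128, 104, 81, 85, 89, 91, 91, 91, 91, 90, 90, 90, 90, 90]
```

The axle is in the jaws where predicted (tip at 257,150, centred within 1 px). Lowering into C.

{"method": "jog_arm", "body": {
  "motion": [0,-0.02,0.5,0,0,0,1,0,0,0.8,0,0,0,1,0,0,0.7,0,0,0,1,0,0,0.4,0,0,0,1,0,0,0.25,0,0,0,1,0,0,0.2,0,0,0,1,0,0,0,0,0,0,1]
}}

```text
time: 26.42
position: [0.4892, 0.0014, 0.0506]
tool_rot: [0.996, 0.091, 0.0, -0.0]
ft_force: [0.8, -0.7, -1.8]
grip_width: 0.0258
grip_force: 16.3
```

{"method": "jog_arm", "body": {
  "motion": [0,0,0.1,0,0,0,1,0,0,0.1,0,0,0,1,0,0,0.06,0,0,0,1,0,0,0,0,0,0,1]
}}

```text
time: 26.92
position: [0.489, 0.0012, 0.0406]
tool_rot: [0.996, 0.091, 0.0, 0.0]
ft_force: [-0.1, 0.8, 3.0]
grip_width: 0.0262
grip_force: 17.2
```

{"method": "jog_arm", "body": {
  "motion": [0,0,0,0,0,0,-0.3,0,0,0,0,0,0,-0.3,0,0,0,0,0,0,-0.3,0,0,-0.5,0,0,0,-0.3,0,0,-1,0,0,0,-0.5,0,0,-1,0,0,0,-1,0,0,-1,0,0,0,-1,0,0,-1,0,0,0,-1,0.3,-0.8,-0.7,0,0,0,-1,0.3,-0.9,0,0,0,0,-1,0.3,-0.8,0,0,0,0,-1,0,0,0,0,0,0,-1]
}}

```text
time: 28.42
position: [0.5061, 0.1079, 0.2481]
tool_rot: [0.996, 0.093, 0.0, -0.0]
ft_force: [-0.3, 0.2, -0.4]
grip_width: 0.0869
grip_force: 0.0
```

```bash
python3 - <<'E'
from h import *
o=robot.get_obs(); C=cam('wrist'); im=robot.camera('wrist'); print(o['position'],o['ft_force'])
cv2.imwrite('pics/w10.png',im); np.savez('pics/w10.npz',R=C[2],t=C[3])
cv2.imwrite('pics/w10a.png',cv2.resize(im[90:240,0:400],None,fx=2,fy=2,interpolation=cv2.INTER_CUBIC))
# teal pen: centroid in first and last pictures on z=.006
K,dd,_,_=C
for n in('w1','w10'):
    d=np.load(f'pics/{n}.npz'); h=cv2.cvtColor(cv2.imread(f'pics/{n}.png'),cv2.COLOR_BGR2HSV)
    m=cv2.inRange(h,(80,90,40),(100,255,255)); m[240:]=0; ys,xs=np.nonzero(m); print(n,len(xs),plane((K,dd,d['R'],d['t']),[[xs.mean(),ys.mean()]],.006).round(4))
E
```

```text
[0.50605972 0.10787886 0.24813017] [-0.33571327  0.17409691 -0.36554723]
w1 382 [[0.5059 0.299  0.006 ]]
w10 350 [[0.5059 0.299  0.006 ]]
```

View pics/w10a.png

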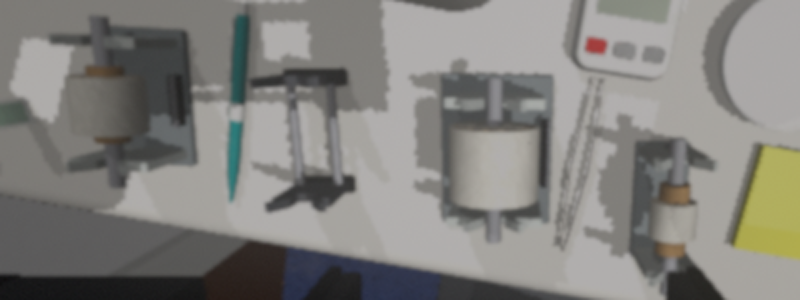

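M sits in A with its axle at (98,20)–(117,185), L in B at (495,80)–(493,240), and S in C with its far end at (680,142). The cradle is empty, the pen hasn't moved (same position before and after), and the forceps lie as they did. Nothing is touching the robot, so I'm handing in.

```bash
python3 -c "
from rig import robot
print(robot.hand_in())"
```

```text
the job is handed in; nothing more can be done
None
```

All three label rolls are in the dispensers of their own size, released and seated as far as the forces and pictures show (the small roll's near axle end was hidden in the last picture); the cradle is empty, the pen and forceps are where they were, and the job was handed in at about 28.5 s.

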